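Dispense a ballast puck and weight the planting dish

ROBOT

A 6-joint arm with a two-finger parallel gripper is mounted at the origin on the work surface. World frame = base frame: x ahead of the robot, y to its left, z up, the work surface at z = 0. Lengths are in m, angles in rad, forces in N, time in s.
With the tool pointing down it reaches from about 0.25 to 0.775 m from the base axis. Payload 4 kg.
Tool frame: the origin (TCP) lies between the finger pads; the fingertips stand 14 mm ahead of it and the grasp point (between the pads) lies 5 mm behind it (bot.tcp_to_tips is the z of the fingertips in the tool frame, in m); z points along the fingers, y is the line along which they close (so a half turn about z gives the same grasp; the last joint's range is limited). The gripper opens to 85 mm and grips with 20 to 120 N. Pads are 22 mm wide; open, the fingers measure 114 mm over their backs; the gripper's body (76 mm by 85 mm) begins 54 mm behind the grasp point. The pads swing forward as they close: fully open they stand 13 mm farther back than shut.
Start: joints at [1.115, 0.087, 1.371, -0, 1.684, -0.103], TCP at [0.19, 0.516, 0.245] pointing down, gripper open.
Joint ranges: [-3.1, 3.1], [-0.76, 2.03], [0.27, 2.55], [-1.08, 4.22], [0.17, 2.65], [-2.57, 2.57]. Speed limits (rad/s): [2.79, 2.79, 3.14, 3.14, 3.14, 3.14].

INTERFACE

Orientations are given as a 3x3 rotation matrix whose columns are the frame's x, y, z axes.
In Python, from workcell import bot gives the robot as it stands. Calls block until the motion is done:
- bot.move_ptp(position, orientation): joint-space move of the TCP to a pose.
- bot.servo_line(position, frame=None, max_speed=0.15): straight line of the TCP; frame=None keeps the orientation; max_speed is the mean speed in m/s.
- bot.move_j(angles): joint-space move.
- bot.command_gripper(opening): finger opening in m; the grip force is fixed at half the most; returns when the fingers have stopped.
- bot.sleep(seconds).
- bot.ik(position, orientation): joint angles nearest the present ones, or None.
- bot.get_state(): the state.
- bot.get_image(name): name is "scene" or "side" or "wrist"; returns a dict with "img" (400x640x3 uint8, blue, green, red), "mtx" (3x3 intrinsics, pixels), "pose" (4x4, takes a point from camera to world coordinates); the wrist camera has in their place "mount" (4x4, takes a point from camera to tool coordinates, whose origin is the TCP and whose axes are the flange's). Camera axes: x right, y up, looking along -z (the intrinsics and any distortion apply to the point x, -y, -z); pixel columns grow to the right and rows downward; lengths in m; the calibration is good to about 2 mm. A picture is of the moment at which its call begins: read the wrist's pose just before it. There is no depth.
A pose or a line that the arm cannot do raises bot.Unreachable and nothing moves.
- bot.job_done(): hands the job in; it is judged then, once.
Trained networks look in a picture, given as the dict that the camera call returned (one of the last four; its "shot" number tells which), for a name from the list of things; names that differ only in an ending like _2 or _b are one class to them, and where a whole thing is asked for, a point or a joint stands for the part that bears it (a point fixed in the world has none). Each returns a list of dicts, best first, with "conf" (0 to 1); they miss things now and then, are a little off and sometimes report something else, mostly with a low value. They report only what shows in the picture. A call takes as long as a camera call.
- bot.boxes_of(picture, name): "at" ([column, row] in pixels, amid what is visible of it).
- bot.landmark_of(picture, name): "at" ([column, row] in pixels: a listed point, or the origin of a listed thing).
The state is a dict: "time": time; "joint_pos": joint angles; "joint_velocities": joint speeds; "joint_torque": joint torques, N m; "tool_pos": TCP position; "tool_rot": TCP orientation; "force": force on the tool from outside, world axes, zero at the start; "torque": the same for the moment, N m; "grip_width": finger opening in m; "gripper_force": force on a finger pad.
Only numpy, scipy, OpenCV 4.12 (cv2) and the standard library are available. Lean on these libraries where they do the work, as an engineer would, in place of code of your own. Each camera call takes 0.05 s, during which the arm holds its last target. There are 200 camera calls.

TASK

Get one ballast puck into the shallow pink dish. First clear the foam offcut from the dispenser's tray into the wooden crate, then push the dispenser's slanting sprung plunger fully in once and let it spring back, so that just one puck is pushed out onto the tray. Lower that puck gently (do not drop it) into the middle of the dish so it lies flat; leave the dish where it stands, upright, and leave everything else alone.

Things in the scene. Friction and masses are not known exactly. Their poses are not given: they have to be found in the camera images.
- dispenser: Fixed grey metal puck dispenser. Origin: on the table, on the axis of its square upright magazine; x points to its back, so tray and plunger side face its -x (roughly the robot). Magazine: 68 mm wide in y, front face x = -33 mm, 115 mm high, open on top; behind it a 52 mm high housing to x = 108 mm. A slot at its foot lets one puck out along -x
- tower (a point): Top centre of the plunger's tower, (2, -105, 186) mm in the dispenser's frame: 64 mm wide, front face x = -33 mm. Tower and magazine each have a 16 mm brow at the top of the front face (to x = -49 mm; magazine's 110 to 115 mm up), so at the plunger and tray the tool must lean some 25 to 40 degrees from vertical, its body away from the dispenser
- tray (a point): Middle of the open steel tray, where the pushed-out puck stops: (-65, 0, 6) mm in the dispenser's frame, same axes. Tray flat, 6 mm above the table, y -55 to +55 mm, ending in a 6 mm high lip at x = -110 to -115 mm of the dispenser. The offcut lies about here at the start
- knob (a point): Centre of the flat round top of the plunger's steel knob (36 mm across, 13 mm thick); moves with it. Its z axis points outward along the plunger, 35 degrees from vertical, leaning to the dispenser's -x; push along its -z. At rest at (-85, -105, 115) mm in the dispenser's frame
- plunger (a joint): Travel of the plunger: 0 at rest, 0.033 m fully in. A spring returns it (6 N at rest, 13 N fully in, plus damping 40 N per m/s). It drives a hidden bar, twice as far, that pushes the lowest puck about 64 mm out along the dispenser's -x; the next puck falls when the plunger is let go
- puck1: Lowest concrete puck in the magazine, the one that will come out: disc 44 mm across, 22 mm thick, about 75 g; origin in the centre of its underside, z upright
- puck2: Second puck, the same, on top of the first; must stay in the magazine
- puck3: Third puck, the same, on top of the second; must stay in the magazine
- offcut: Loose dark green foam block lying on the tray, 44 (x) by 36 (y) by 34 mm high, 20 g, origin in the centre of its underside
- dish: Shallow round pink dish, loose: rim 160 mm across, base 132 mm across, 36 mm high, walls 4 mm, inner floor flat 5 mm above its origin, which is the centre of its underside
- crate: Fixed open wooden crate for offcuts, 140 (x) by 120 (y) by 50 mm high, walls and floor 4 to 5 mm; origin in the centre of its underside
- foam_pot: Bystander: pink pot with a tall green foam cone, 110 mm across, 260 mm high; origin under its centre
- water: Bystander: water bottle, 66 mm across, 190 mm high; origin under its centre
- brick: Bystander: green foam half-brick 75 by 75 by 60 mm; origin under its centre
- tape: Bystander: roll of clear tape lying flat, 70 mm across, 22 mm high; origin under its centre
- small_pot: Bystander: small empty pink pot, 76 mm across, 70 mm high; origin under its centre
- marker: Bystander: grey marker pen lying along its x, 131 mm long, 14 mm thick; origin under its middle
- secateurs: Bystander: secateurs lying along their x, about 190 mm long, 16 mm thick; origin near their middle

How it is judged:
By the outcome, as a careful person would: the job done as asked, in the order asked, and still so for the second after the job is handed in, with the robot touching nothing.
It also fails if it takes over 64 s, if anything falls off the work surface, if the arm or the gripper's body presses on something with over 40 N, if the wrist force passes 120 N, or if a joint passes its speed limit or range.

## Working session

There is one attempt and no reset: what is moved stays moved. The work goes in short steps, each a Python script; the robot and the scene stay as the last script left them, time stands still between calls to the robot, and variables do not carry over. Pictures are saved under pics/ and viewed, at most 13 in all, crops included, and the job is handed in when it is done.

```bash
ls; mkdir -p pics
cat > h.py <<'E'
import numpy as np, cv2
from workcell import bot
def pix2ray(p, uv, T=None):
    T = p["pose"] if T is None else T
    d = p.get("dist"); d = np.zeros(5) if d is None else np.asarray(d)
    x, y = cv2.undistortPoints(np.array([[uv]], float), np.asarray(p["mtx"]), d)[0, 0]
    T = np.asarray(T); v = T[:3, :3] @ np.array([x, -y, -1.0])
    return T[:3, 3], v/np.linalg.norm(v)
def onz(p, uv, z, T=None):
    o, v = pix2ray(p, uv, T); return o + v*(z-o[2])/v[2]
def tri(rays):
    A = sum(np.eye(3)-np.outer(v, v) for o, v in rays); b = sum((np.eye(3)-np.outer(v, v))@o for o, v in rays)
    X = np.linalg.solve(A, b); return X, max(np.linalg.norm(np.cross(X-o, v)) for o, v in rays)
def wrist():
    s = bot.get_state(); p = bot.get_image("wrist")
    T = np.eye(4); T[:3, :3] = s["tool_rot"]; T[:3, 3] = s["tool_pos"]
    p["pose"] = T @ np.asarray(p["mount"]); return p
E
python3 - <<'E'
from h import *
np.set_printoptions(precision=4,suppress=True)
S=bot.get_image("scene");D=bot.get_image("side")
print(S.keys())
print(S["pose"],D["pose"])
cv2.imwrite("pics/s.png",S["img"]);cv2.imwrite("pics/d.png",D["img"])
for n in "dispenser tower tray knob offcut dish crate foam_pot water brick tape small_pot marker secateurs".split():
    a=bot.landmark_of(S,n)[:2];b=bot.landmark_of(D,n)[:2]
    X=tri([pix2ray(S,a[0]["at"]),pix2ray(D,b[0]["at"])]) if a and b else None
    print(n,[(np.round(q["at"]),round(q["conf"],2)) for q in a],[(np.round(q["at"]),round(q["conf"],2)) for q in b],X)
print(bot.get_state()["time"])
E
```

```text
pics
dict_keys(['img', 'mtx', 'pose', 'shot'])
[[-0.338  -0.7968  0.5008  1.1635]
 [ 0.941  -0.2787  0.1917  0.2797]
 [-0.0132  0.5361  0.844   1.1675]
 [ 0.      0.      0.      1.    ]] [[ 0.8568  0.2757 -0.4358  0.0682]
 [-0.5153  0.4917 -0.7019 -0.6773]
 [ 0.0208  0.8259  0.5634  0.7478]
 [ 0.      0.      0.      1.    ]]
dispenser [(array([320., 250.]), 0.95)] [(array([338., 233.]), 0.6)] (array([ 0.6203,  0.0563, -0.0016]), np.float64(0.004629009102936841))
tower [(array([282., 213.]), 0.97)] [(array([373., 199.]), 0.55)] (array([ 0.6334, -0.0529,  0.1802]), np.float64(3.2543350517394444e-05))
tray [(array([324., 236.]), 0.78)] [(array([324., 238.]), 0.95)] (array([0.5687, 0.051 , 0.0013]), np.float64(0.004826935601377815))
knob [] [(array([345., 232.]), 0.62)] None
offcut [] [(array([325., 245.]), 0.78)] None
dish [(array([418., 221.]), 0.86)] [(array([237., 206.]), 0.76), (array([374., 198.]), 0.7)] (array([ 0.4132,  0.3249, -0.0012]), np.float64(0.0030381289627338095))
crate [(array([236., 168.]), 0.87), (array([366., 198.]), 0.72)] [(array([371., 366.]), 0.81)] (array([ 0.
[... 448 characters left out ...]
-0.2336,  0.0022]), np.float64(0.0016695930686439187))
tape [(array([446., 283.]), 0.63), (array([365., 196.]), 0.48)] [(array([253., 239.]), 0.62), (array([425., 328.]), 0.2)] (array([ 0.4933,  0.4745, -0.2643]), np.float64(0.022259766731653488))
small_pot [(array([316., 187.]), 0.87)] [(array([285., 278.]), 0.64)] (array([ 0.3974, -0.0388,  0.0094]), np.float64(0.006828984587400589))
marker [(array([287., 178.]), 0.45)] [(array([314., 311.]), 0.89)] (array([ 0.402 , -0.1532,  0.0072]), np.float64(0.004165631760421903))
secateurs [(array([446., 284.]), 0.74)] [(array([277., 174.]), 0.79), (array([284., 280.]), 0.33)] (array([ 0.6079,  0.4473, -0.0025]), np.float64(0.005581294712583239))
1.5
```

View pics/s.png

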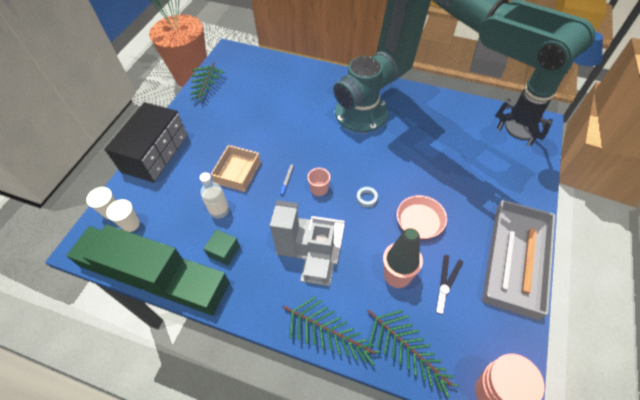

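View pics/d.png

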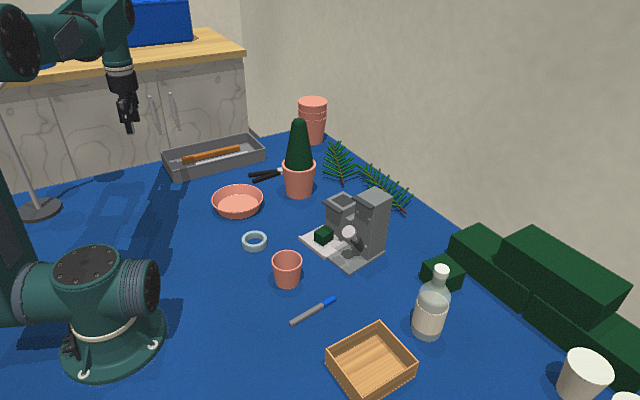

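The side view shows the dispenser with the green offcut on its tray (325,237) and the knob at (348,232). The crate is at (371,362) and the dish at (237,201). The network results agree with this. Next I check reachability and move to a close view.

```bash
cat >> h.py <<'E'
from scipy.optimize import least_squares
np.set_printoptions(precision=4,suppress=True)
def Rz(a): c,s=np.cos(a),np.sin(a); return np.array([[c,-s,0],[s,c,0],[0,0,1]])
def lean(yaw, deg, sgn):
    "tool orientation: z down and toward heading yaw, leaning deg; y = sgn*horizontal left"
    a=np.radians(deg); z=np.array([np.sin(a),0,-np.cos(a)]); y=np.array([0,sgn,0.]); return Rz(yaw)@np.column_stack([np.cross(y,z),y,z])
PTS={"dispenser":(0,0,0),"tower":(.002,-.105,.186),"tray":(-.065,0,.006),"knob":(-.085,-.105,.115)}
def D2W(d, p): return Rz(d[2])@np.array(p,float)+[d[0],d[1],0]
E
python3 - <<'E'
from h import *
s=bot.get_state(); print(s["tool_rot"], np.asarray(bot.get_image("wrist")["mount"]))
d=(.62,.056,.1)
for sg in(1,-1):
  print(sg)
  for p,l in (((-.17,-.03,.25),30),((-.065,0,.03),30),((-.085-.014*.57,-.105,.127),35),((-.066,-.105,.099),35)):
    print(bot.ik(D2W(d,p),lean(d[2],l,sg)))
  print(bot.ik([.425,-.338,.05],lean(-.67,30,sg)),bot.ik([.413,.325,.03],lean(.67,30,sg)))
E
```

```text
[[-0.9384  0.3455  0.    ]
 [ 0.3455  0.9384  0.0001]
 [ 0.      0.0001 -1.    ]] [[ 0.0002  0.9581  0.2863  0.0716]
 [ 1.     -0.0002 -0.0002 -0.0002]
 [-0.0001  0.2863 -0.9581 -0.1282]
 [ 0.      0.      0.      1.    ]]
1
[-0.2114 -0.4999  1.9258  0.164   1.2175 -1.8999]
[-0.0566 -0.0277  2.0343  0.1344  0.621  -1.8162]
[-0.3608 -0.2274  2.0206  0.3561  0.8206 -2.2054]
[-0.33   -0.1281  1.9998  0.3639  0.7366 -2.2051]
[-0.8192 -0.0944  2.0488  0.1197  0.6719 -1.794 ] [ 0.5118 -0.1036  2.1047  0.1347  0.6266 -1.8174]
-1
[-0.2114 -0.4999  1.9258  0.164   1.2175  1.2417]
[-0.0566 -0.0277  2.0343  0.1344  0.621   1.3254]
[-0.3608 -0.2274  2.0206  0.3561  0.8206  0.9362]
[-0.33   -0.1281  1.9998  0.3639  0.7366  0.9365]
[-0.8192 -0.0944  2.0488  0.1197  0.6719  1.3476] [ 0.5118 -0.1036  2.1047  0.1347  0.6266  1.3242]
```

```bash
cat > look.py <<'E'
from h import *
obs=[]
def take(p,names,minc=.4):
    for n in names:
        for q in bot.landmark_of(p,n)[:2]: 
            print(n,np.round(q["at"],1),round(q["conf"],2))
        q=bot.landmark_of(p,n)
        if q and q[0]["conf"]>minc: obs.append((n,p,q[0]["at"]))
def fit(d0):
    O=[(PTS[n],)+pix2ray(p,uv) for n,p,uv in obs if n in PTS]
    f=lambda d: np.concatenate([np.cross(D2W(d,x)-o,v)*1000 for x,o,v in O])
    r=least_squares(f,d0,loss="soft_l1"); print([ (n,round(float(np.linalg.norm(e)),1)) for n,e in zip([a[0] for a in obs if a[0] in PTS],f(r.x).reshape(-1,3))]); return r.x
E
python3 - <<'E'
from look import *
d=(.62,.056,.1)
names=["dispenser","tower","tray","knob","offcut"]
for i,q in enumerate([(-.17,-.03,.25),(-.15,.05,.2)]):
    bot.move_ptp(D2W(d,q),lean(d[2],30,1)); p=wrist(); cv2.imwrite(f"pics/w{i}.png",p["img"]); take(p,names)
d=fit(d); print(d, bot.get_state()["time"])
oc=[pix2ray(p,uv) for n,p,uv in obs if n=="offcut"]
print([np.round(Rz(-d[2])@(o+v*(.006-o[2])/v[2]-[d[0],d[1],0]),4) for o,v in oc])
E
```

```text
dispenser [343.7 177.5] 0.7
tower [253.1 304.9] 0.94
tray [341.8 147.7] 0.65
knob [344.1 145.1] 0.38
offcut [344.  145.5] 0.96
offcut [341.6 180.9] 0.36
dispenser [286.8 194.2] 0.9
tray [587.9  49.4] 0.55
knob [135.9 229.1] 0.76
offcut [274.4 156.7] 0.95
[('dispenser', 0.8), ('tower', 3.6), ('tray', 4.1), ('dispenser', 1.9), ('tray', 267.2), ('knob', 1.8)]
[0.6203 0.0611 0.1992] 5.175
[array([-0.0632,  0.0025,  0.006 ]), array([-0.066 , -0.0004,  0.006 ])]
```

View pics/w0.png

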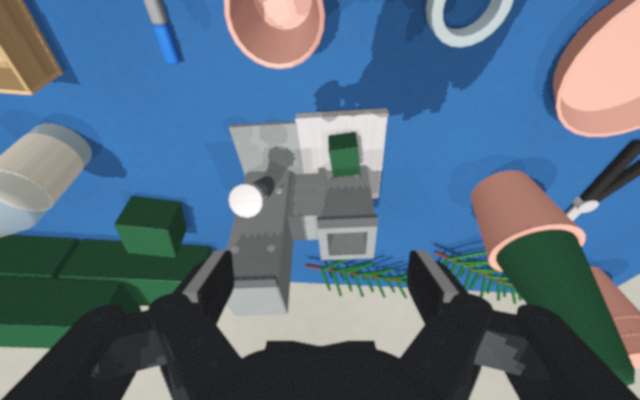

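The wrist view shows the knob top at (247,200), the tower top at (258,298), the offcut at (344,152) and the tray lip corners at about (297,113) and (388,109). The tray hit at (588,49) was false. I refit without it.

Run:
```python
from look import *
PTS.update(lipR=(-.115,-.055,.012),lipL=(-.115,.055,.012))
d=(.62,.056,.1)
p=wrist()
p0=dict(p); T=np.eye(4); T[:3,:3]=lean(d[2],30,1); T[:3,3]=D2W(d,(-.17,-.03,.25)); p0["pose"]=T@np.asarray(p["mount"])
S=bot.get_image("scene");D=bot.get_image("side")
obs+=[("dispenser",p0,(343.7,177.5)),("tower",p0,(255,303)),("knob",p0,(247,200)),("lipR",p0,(297,114)),("lipL",p0,(388,109)),
 ("dispenser",p,(286.8,194.2)),("knob",p,(135.9,229.1)),("tower",S,(282,213)),("tower",D,(373,199)),("dispenser",S,(320,250)),("tray",D,(324,238))]
d=fit(d); print(d)
K=[o for o in obs if o[0]=="knob"]; k,e=tri([pix2ray(q,uv) for n,q,uv in K]); print("knob",k,e,"pred",D2W(d,PTS["knob"]))
for n in("offcut",):
  o,v=pix2ray(p,(274.4,156.7)); o0,v0=pix2ray(p0,(344,145.5))
  for o,v in((o,v),(o0,v0)): print(n,Rz(-d[2])@(o+v*(.006-o[2])/v[2]-[d[0],d[1],0]))
im=p0["img"]
im=cv2.imread("pics/w0.png")
def proj(q,X):
    Xc=np.linalg.inv(q["pose"])@np.append(X,1); return np.asarray(q["mtx"])@[Xc[0]/-Xc[2],-Xc[1]/-Xc[2],1]
for X in [(-.115,-.055,.012),(-.115,.055,.012),(-.033,.055,.006),(-.085,-.105,.115),(-.049,-.034,.115),(-.049,.034,.115),(-.049,-.137,.186),(-.049,-.073,.186),(-.065,0,.006)]:
    u=proj(p0,D2W(d,X)); cv2.circle(im,(int(u[0]),int(u[1])),2,(0,255,255),-1)
cv2.imwrite("pics/w0a.png",cv2.resize(im[90:330,180:430],None,fx=2.4,fy=2.4))
```

```text
[('dispenser', 2.8), ('tower', 1.3), ('knob', 1.8), ('lipR', 3.2), ('lipL', 3.5), ('dispenser', 2.2), ('knob', 4.3), ('tower', 7.7), ('tower', 11.0), ('dispenser', 5.3), ('tray', 4.9)]
[0.6222 0.0591 0.162 ]
knob [ 0.5471 -0.0543  0.1248] 0.0007230975149310612 pred [ 0.5553 -0.0582  0.115 ]
offcut [-0.0662 -0.0022  0.006 ]
offcut [-0.0653  0.0018  0.006 ]
```

View pics/w0a.png

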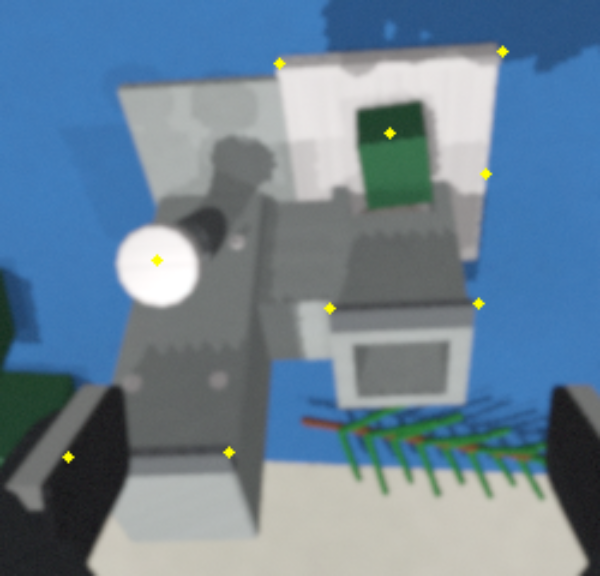

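The overlay fits within about 2 mm: knob, tray lip and brow corners line up. Next I grasp the offcut.

```bash
cat >> h.py <<'E'
d=np.array([.6222,.0585,.162])
def gofs(p, R, b): return np.asarray(p)-R[:,2]*b
E
python3 - <<'E'
from h import *
R=lean(d[2],30,1)
bot.command_gripper(.06)
t=D2W(d,(-.063,0,.028))
bot.move_ptp(gofs(t,R,.10),R)
bot.servo_line(t,max_speed=.12)
print(bot.get_state()["force"])
bot.command_gripper(0.0)
s=bot.get_state(); print(s["grip_width"],s["gripper_force"],s["force"])
bot.servo_line(gofs(t,R,.10)+[0,0,.05],max_speed=.2)
s=bot.get_state(); print(s["grip_width"],s["gripper_force"],s["time"])
Rc=lean(-.67,0,1)
bot.move_ptp([.42,-.335,.24],Rc)
p=wrist(); cv2.imwrite("pics/c.png",p["img"])
for f in(bot.landmark_of,bot.boxes_of): print([(q["at"],q["conf"],onz(p,q["at"],0)) for q in f(p,"crate")[:2]])
print(bot.get_state()["time"])
E
```

```text
[-0.5125 -0.0708 -0.2334]
0.035117125048373284 60.17107028514147 [-1.0452 -0.842   3.7992]
0.03487738009173755 59.610909428447485 8.4167
[([325.8, 172.9], 0.98, array([ 0.4271, -0.3296,  0.    ]))]
[([326.0, 165.8], 0.76, array([ 0.4202, -0.3239,  0.    ]))]
10.025
```

View pics/c.png

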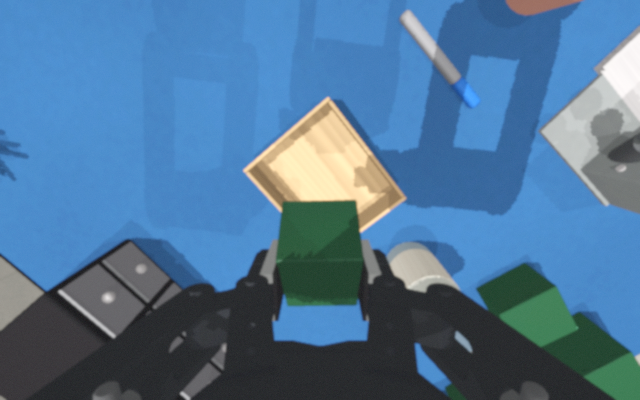

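The crate is seen clearly, corners (328,98), (405,195) and (245,170), and the offcut is held. I align with the crate and set it down.

Run:
```python
from h import *
p=wrist()
a,b,c=[onz(p,u,.05) for u in((328,98),(405,195),(245,170))]
print(a,b,c,np.linalg.norm(b-a),np.linalg.norm(c-a))
e=b-a; f=c-a; print((b+c)/2)
yaw=np.arctan2(e[1],e[0])%(np.pi/2); yaw=yaw-np.pi/2 if yaw>np.pi/4 else yaw; print("yaw",yaw)
C=np.array([.426,-.332]); R=lean(yaw,0,1)
bot.move_ptp([*C,.16],R)
bot.servo_line([*C,.042],max_speed=.12)
print(bot.get_state()["force"])
bot.command_gripper(.055)
bot.servo_line([*C,.2],max_speed=.2)
bot.command_gripper(0)
Rk=lean(d[2],35,1); k=D2W(d,(-.085,-.105,.115))
bot.move_ptp(gofs(k,Rk,.075),Rk)
p=wrist(); cv2.imwrite("pics/k.png",p["img"])
for n in("knob",): print([(q["at"],q["conf"]) for q in bot.landmark_of(p,n)[:2]])
P=np.linalg.inv(p["pose"])@np.append(k,1); print("pred",np.asarray(p["mtx"])@[P[0]/-P[2],-P[1]/-P[2],1])
S=bot.get_image("side"); q=bot.landmark_of(S,"offcut"); print(q[:2],onz(S,q[0]["at"],.005) if q else 0); cv2.imwrite("pics/sd2.png",S["img"])
print(bot.get_state()["time"])
```

```text
[ 0.3592 -0.275   0.05  ] [ 0.4932 -0.2703  0.05  ] [ 0.3618 -0.3913  0.05  ] 0.13413989983585348 0.11637992111014787
[ 0.4275 -0.3308  0.05  ]
yaw 0.03455230285580706
[-0.6463  0.0382  0.2637]
[([320.3, 218.7], 0.68)]
pred [322.5543 213.7947   1.    ]
[{'at': [365.2, 372.6], 'conf': 0.84}] [ 0.4136 -0.3378  0.005 ]
15.025
```

View pics/k.png

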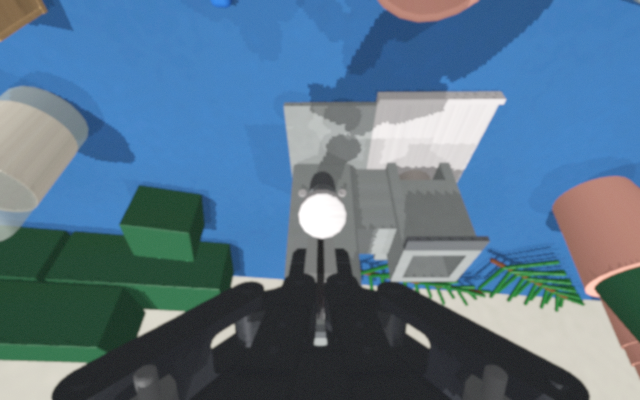

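View pics/sd2.png

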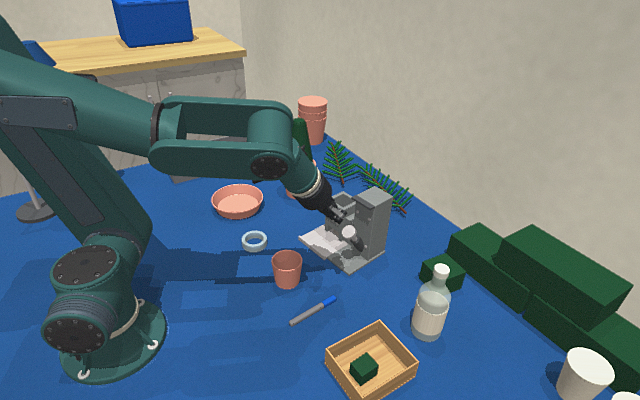

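The offcut lies in the crate (365,370), the tray is empty, and the knob centre (322,216) is within about 1 mm of the prediction. Now I push the plunger along its axis, watching the force.

Run:
```python
from h import *
Rk=lean(d[2],35,1); k=D2W(d,(-.085,-.105,.115)); z=Rk[:,2]
f0=np.array(bot.get_state()["force"])
def to(s,v):
    bot.servo_line(k+z*(s-.014),max_speed=v); st=bot.get_state()
    f=-(np.array(st["force"])-f0)@z; print(round(s*1e3,1),round(float(f),1),round(float((st["tool_pos"]-k)@z+.014)*1e3,1)); return f
to(-.008,.2); to(.004,.05); to(.028,.06)
s=.028
while s<.038:
    s+=.001
    if to(s,.03)>24: break
bot.sleep(.3); to(s,.03); print(bot.get_state()["time"])
```

```text
-8.0 0.9 -7.5
4.0 5.4 2.8
28.0 10.1 26.5
29.0 11.9 27.4
30.0 12.4 28.3
31.0 12.7 29.2
32.0 13.1 30.2
33.0 12.8 31.2
34.0 14.0 32.2
35.0 14.2 33.2
36.0 14.1 34.2
37.0 20.8 34.6
38.0 33.4 34.6
38.0 32.9 34.7
19.4333
```

The hard stop is reached: force jumps from 14 to 33 N and the position holds. I retract and look at the tray.

Run:
```python
from h import *
Rk=lean(d[2],35,1); k=D2W(d,(-.085,-.105,.115)); z=Rk[:,2]
bot.servo_line(k+z*(-.034),max_speed=.08)
bot.servo_line(k+z*(-.10),max_speed=.25)
R=lean(d[2],30,1); t=D2W(d,(-.063,0,.028))
bot.move_ptp(gofs(t,R,.10),R); bot.command_gripper(.06)
p=wrist(); cv2.imwrite("pics/t.png",p["img"])
for n in("puck1","puck2","knob"): print(n,[(q["at"],q["conf"],Rz(-d[2])@(onz(p,q["at"],.006)-[d[0],d[1],0])) for q in bot.landmark_of(p,n)[:2]])
P=np.linalg.inv(p["pose"])@np.append(D2W(d,(-.064,0,.028)),1); print("pred top",np.asarray(p["mtx"])@[P[0]/-P[2],-P[1]/-P[2],1])
print(bot.get_state()["time"])
```

```text
puck1 [([325.2, 242.2], 0.65, array([0.0204, 0.0043, 0.006 ])), ([319.6, 187.4], 0.64, array([-0.0608, -0.0015,  0.006 ]))]
puck2 [([325.2, 242.2], 0.65, array([0.0204, 0.0043, 0.006 ])), ([319.6, 187.4], 0.64, array([-0.0608, -0.0015,  0.006 ]))]
knob []
pred top [321.453  203.6575   1.    ]
22.1333
```

View pics/t.png

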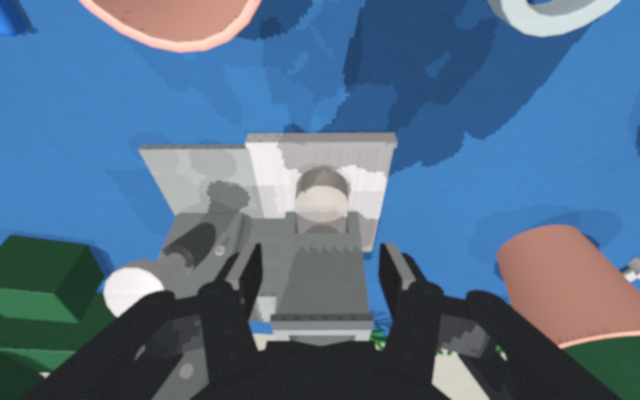

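One puck is on the tray at about (322,203), matching the prediction, and the knob is back out at (135,290). I grasp the puck.

Run:
```python
from h import *
R=lean(d[2],30,1); t=D2W(d,(-.067,0,.0245))
bot.move_ptp(gofs(t,R,.08),R); bot.servo_line(t,max_speed=.1)
f0=bot.get_state()["force"]; print(f0)
bot.command_gripper(0.0)
s=bot.get_state(); print(s["grip_width"],s["gripper_force"],s["force"],s["tool_pos"]-t)
bot.servo_line(gofs(t,R,.10)+[0,0,.05],max_speed=.15)
s=bot.get_state(); print(s["grip_width"],s["gripper_force"],s["time"])
Rd=lean(.67,30,1); c=np.array([.413,.325,.15]); c=c-Rd@[0,0,0]
bot.move_ptp(c-Rz(.67)@[.06,0,-.03],Rd)
p=wrist(); cv2.imwrite("pics/di.png",p["img"])
for f in(bot.landmark_of,bot.boxes_of): print([(q["at"],q["conf"],onz(p,q["at"],0)) for q in f(p,"dish")[:2]])
for n in("scene","side"):
    q=bot.get_image(n); a=bot.landmark_of(q,"dish"); print(n,[(u["at"],u["conf"],onz(q,u["at"],0)) for u in a[:2]])
print(bot.get_state()["time"])
```

```text
[ 0.7142 -0.1244 -0.8672]
0.04174538691621176 61.098811626434326 [-3.0384 -0.5858  5.0261] [ 0.0006 -0.0001  0.0014]
0.04191131893195464 60.83433508872986 24.75
[([321.2, 146.8], 0.56, array([0.4142, 0.325 , 0.    ]))]
[([321.6, 153.4], 0.92, array([0.4207, 0.3308, 0.    ]))]
scene [([420.4, 219.6], 0.79, array([0.4079, 0.328 , 0.    ])), ([397.8, 274.2], 0.22, array([0.6211, 0.3059, 0.    ]))]
side [([235.9, 206.6], 0.94, array([0.4081, 0.3249, 0.    ]))]
26.2
```

View pics/di.png

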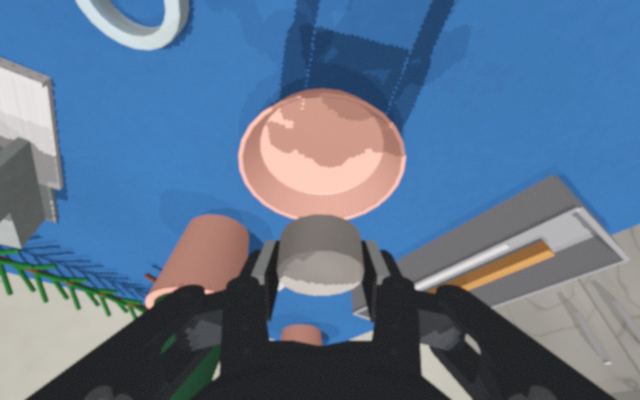

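The dish rim spans columns 239–406 and rows 88–220, and the puck is held level. I compute the rim centre and lower with force watch.

Run:
```python
from h import *
p=wrist()
a=[onz(p,u,.036) for u in((322,88.5),(322,220),(239,157),(406,156))]
c1=(a[0]+a[1])/2; print(c1,np.linalg.norm(a[0]-a[1]),np.linalg.norm(a[2]-a[3]),(a[2]+a[3])/2)
C=.5*np.array([c1[0],c1[1]])+.5*np.array([.4115,.326]); print(C)
Rd=lean(.67,30,1); h=Rz(.67)@[1,0,0]; t=np.array([*C,0])-.004*h
bot.servo_line(t+[0,0,.12],max_speed=.15)
bot.servo_line(t+[0,0,.06],max_speed=.1)
bot.servo_line(t+[0,0,.032],max_speed=.05); bot.sleep(.3)
f0=np.array(bot.get_state()["force"]); print(f0)
z=.032
while z>.020:
    z-=.001; bot.servo_line(t+[0,0,z],max_speed=.02); bot.sleep(.05)
    s=bot.get_state(); f=s["force"]-f0; print(round(z,4),np.round(s["tool_pos"][2],4),f)
    if f[2]>2.0: break
print(s["time"]); cv2.imwrite("pics/pl.png",wrist()["img"])
```

```text
[0.4124 0.3245 0.036 ] 0.15863025041729295 0.1553188491315036 [0.4017 0.3164 0.036 ]
[0.412  0.3252]
[ 0.2259 -0.1946 -1.2022]
0.031 0.031 [ 0.4148 -0.0764  0.4265]
0.03 0.0299 [-0.3679  0.0051  0.4674]
0.029 0.0289 [-0.2067  0.5112 -1.1511]
0.028 0.028 [-0.2754  0.0022  1.378 ]
0.027 0.0269 [-0.4129  0.1304  0.5483]
0.026 0.0259 [-0.7557 -0.2041  0.4811]
0.025 0.025 [-0.5649  0.2844  0.2077]
0.024 0.0249 [-3.4291 -2.3534  7.2468]
31.1
```

View pics/pl.png

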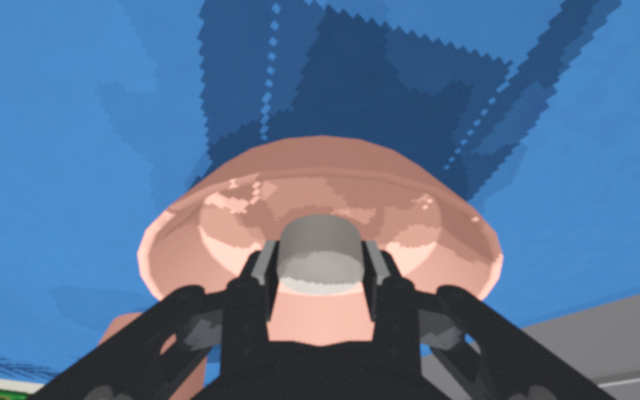

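Contact comes exactly at the predicted height (0.0249), with the puck sitting centrally in the dish between the fingers. I release and retreat along the tool axis.

Run:
```python
from h import *
s=bot.get_state(); t=np.array(s["tool_pos"]); R=np.array(s["tool_rot"])
bot.servo_line(t,max_speed=.02)
bot.command_gripper(.058); bot.sleep(.2)
bot.servo_line(gofs(t,R,.03),max_speed=.05)
bot.servo_line(gofs(t,R,.10)+[0,0,.08],max_speed=.2)
bot.sleep(.3)
p=wrist(); S=bot.get_image("side")
for n in("puck1","dish"): print(n,[(q["at"],q["conf"],onz(p,q["at"],.005 if n=="puck1" else 0)) for q in bot.landmark_of(p,n)[:2]])
cv2.imwrite("pics/f.png",np.hstack([p["img"][0:400,120:520],S["img"][130:330,150:350].repeat(2,0).repeat(2,1)]))
print(bot.get_state()["time"])
```

```text
puck1 [([320.4, 140.4], 0.79, array([0.4144, 0.3263, 0.005 ]))]
dish []
34.0333
```

View pics/f.png

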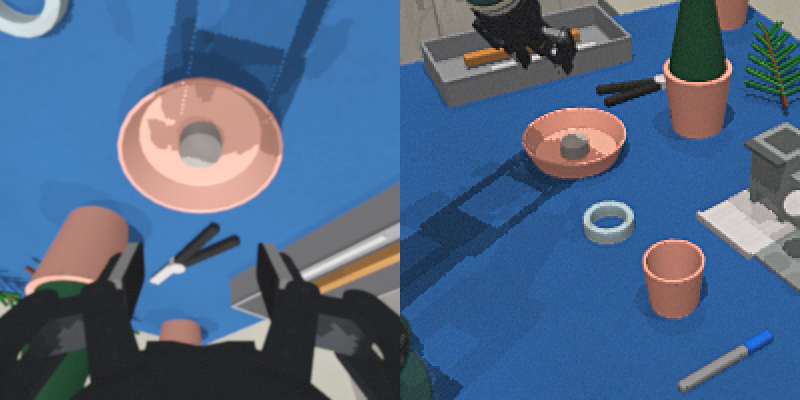

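The puck lies flat in the middle of the upright dish, the tray is empty, and the arm is clear. I hand in.

```bash
python3 -c "
from workcell import bot
print(bot.job_done())"
```

```text
the job is handed in; nothing more can be done
None
```

I handed the job in at about 34 s: the foam offcut is in the crate, the plunger was pushed fully in once and sprang back, and the single puck lies flat in the middle of the upright dish.

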